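# Slide a copper disc into the jig plate and press it home

### The job

Pick up the larger of the two copper discs from the felt mat and lay it flat on the end of the aluminium jig plate that is on the robot's right, well clear of the pocket, letting go of it there. Then, without lifting it again, slide it along the plate until it drops into the round pocket by itself, and gently press it down until the pad under it is fully home. Leave everything else on the bench where it is.

Things in the scene. Friction and masses are not known exactly. Their poses are not given: they have to be found in the camera images.
- disc: The larger copper disc: plain flat disc 56 mm in diameter, 12 mm thick, 0.2 to 0.35 kg. Lies flat on the felt mat. Origin: centre of its underside, z up.
- bed: The plate bed, fixed to the bench: a dark steel base 130 mm wide (its x) and 300 mm long (its y). Origin: centre of its underside, on the bench. Its y axis runs along its length to the robot's left; negative y is the right-hand end. Two low side rails at x = 55 to 65 mm either side, tops at z = 16 mm. Pushing or pressing the disc on it with over 35 N spoils the disc.
- lead_in (a point): Point on the bed's centreline at y = -65 mm, z = 20 mm (the jig plate's top), axes as the bed's: centre of the right-hand part of the plate that is always whole and flat (y = -90 to -35 mm). Lay the disc here.
- plate_top (a point): Point over the bed's middle (x = y = 0, z = 20 mm), on the top of the smooth aluminium jig plate, 108 mm wide, 250 long, 14 thick. The plate is clamped at a new place along the rails each time, not measured, its middle within 25 mm of here in y. Its one round pocket, 60 mm across, lies on the centreline x = 0, 40 mm in +y from the plate's middle: 15 to 65 mm from here.
- stop_end (a point): Far (left) end of the bed's centreline, y = 150 mm, z = 20 mm: slide the disc towards it. Over the pocket the disc falls 4 mm by its own weight onto the pad and stands 8 mm proud; the pocket's wall then stops it, felt as a sharp rise of force over the 1 to 4 N of sliding friction. With the pad home it stands 4 mm proud.
- pad (a joint): Travel (m) of the black rubber lift-out pad, 57 mm across, that is the floor of the pocket: about 0 = up, its top 4 mm below the plate's top; 0.004 = fully home on its stop, its top 8 mm below. It is held by friction, stays where it is left, and takes about 9 N (less the disc's weight) to push down; then it meets a hard stop.
- small_disc: The smaller copper disc, 42 mm in diameter, 12 mm thick, on the same mat; leave it. Origin: centre of its underside.
- mat: Fixed grey felt mat, 130 (x) by 210 (y) mm, 6 mm thick; the two discs lie flat on it about 96 mm apart along its y, either one on either side. Origin: centre of its underside on the bench.
- polish: Yellow polish bottle, 60 mm across, 160 mm tall, standing; leave it. Origin: centre of its underside.
- ink_tin: Ink tin, 84 mm across, 60 mm tall; leave it. Origin: centre of its underside.
- ink_knife: Ink knife (spatula) lying on the bench; leave it. Origin: near its middle, underside.
- brayer: Rubber ink roller with a wooden handle, lying on the bench, 36 mm high; leave it. Origin: under the roller's middle.
- muller: Glass muller with a 70 mm foot, 108 mm tall; leave it. Origin: centre of its underside.
- square_plate: Bare copper plate, 70 by 90 by 5 mm, flat on the bench; leave it. Origin: centre of its underside.
Things that resemble listed ones, but are neither listed nor needed, are in the scene too. What is shaped like the disc but red is not meant.

How it is judged:
By the outcome, as a careful person would: the job done as asked, in the order asked, and still so for the second after the job is handed in, with the robot touching nothing.
It also fails if it takes over 72 s, if anything falls off the work surface, if the arm or the gripper's body presses on something with over 40 N, if the wrist force passes 120 N, or if a joint passes its speed limit or range.

### The arm

A 7-joint arm with a two-finger parallel gripper is mounted at the origin on the work surface. World frame = base frame: x ahead of the robot, y to its left, z up, the work surface at z = 0. Lengths are in m, angles in rad, forces in N, time in s.
With the tool pointing down it reaches from about 0.4 to 0.9 m from the base axis. Payload 5.5 kg.
Tool frame: the origin (TCP) lies at the centre of the arm's flange, where the gripper is bolted on; the fingertips stand 173 mm ahead of it and the grasp point (between the pads) lies 155 mm ahead of it; z points along the fingers, y is the line along which they close (so a half turn about z gives the same grasp; the last joint's range is limited). The gripper opens to 85 mm and grips with 20 to 120 N. Pads are 22 mm wide; open, the fingers measure 114 mm over their backs; the gripper's body (76 mm by 85 mm) begins 54 mm behind the grasp point. The pads swing forward as they close: fully open they stand 13 mm farther back than shut.
Start: joints at [1.373, 0.501, -0.427, 1.55, 0.221, 1.138, -0.21], TCP at [0.289, -0.582, 0.405] pointing down, gripper open.
Joint ranges: [-2.88, 2.88], [-0.31, 2.03], [-1.54, 1.56], [0.2, 2.42], [-1.41, 4.55], [0.19, 2.02], [-2.57, 2.57]. Speed limits (rad/s): [2.57, 2.57, 3.14, 3.14, 3.14, 3.14, 3.14].

### API

Orientations are given as a unit quaternion [x, y, z, w].
In Python, from cell import observe, get_image, camera_model, sign_off, silhouettes, place_of gives the robot as it stands. The module is installed in compiled form; this text tells all that it offers.
- The arm moves only by the tool arm_command, never from a script. Its argument "increments" is a list of rows, each an object of numbers: "dx", "dy", "dz": the shift along the tool's x, y, z in cm; "turn": the turn about the tool's z in degrees; "jaw": the finger opening in cm, from 0 to 8.54. A call has 1 to 10 rows; each row shifts and turns the commanded pose from where the row before left it, along the tool's axes as they then stand; what a row does not reach is not made up. A row lasts 1/12 s, in which the tool goes at most 41.7 mm and 7.16 degrees, less where a joint would pass 70% of its speed; a pose out of reach is approached as far as the arm can. A call is refused whole if a number of a shift passes 4.17 or a number of a turn 7.16, either way. A call with a gripper value outside its range is refused whole. The fingers move at their own pace and stop on an object; "newtons" is the grip in N (left out, the last holds). Time passes only in rows, so rows that do not move let the fingers close. It gives the time, the measured TCP pose, the force, the opening and the grip force at its end, in the units of the state.
- observe(): the state, without advancing time (a new reading comes with each control period).
- get_image(name): name is "scene" or "top" or "wrist"; returns the picture (400x640x3 uint8, blue, green, red); there is no depth.
- camera_model(name): a dict with "K" (3x3 intrinsics, pixels), "world_from_camera" (4x4, takes a point from camera to world coordinates); the wrist camera has in their place "hand_eye" (4x4, takes a point from camera to tool coordinates, whose origin is the TCP and whose axes are the flange's). Camera axes: x right, y up, looking along -z (the intrinsics and any distortion apply to the point x, -y, -z); pixel columns grow to the right and rows downward; lengths in m; the calibration is good to about 2 mm. The wrist camera is an equidistant fisheye: a pixel r from the principal point sees the ray r / f radians off the axis. A picture is of the moment at which its call begins: read the wrist's pose just before it. camera_model takes no time and is no camera call.
- sign_off(): hands the job in; it is judged then, once.
Trained networks look in the newest picture that a camera, given by its name, has taken for a name from the list of things; names that differ only in an ending like _2 or _b are one class to them, and where a whole thing is asked for, a point or a joint stands for the part that bears it (a point fixed in the world has none). Each returns a list of dicts, best first, with "p" (0 to 1); they miss things now and then, are a little off and sometimes report something else, mostly with a low value. They report only what shows in the picture. A call takes as long as a camera call. They do not tell look-alikes from the thing itself.
- silhouettes(camera, name): "pixels" (400x640 bool, what is visible of it) and "point" ([column, row] in pixels, amid what is visible of it).
- place_of(camera, name): "point" ([column, row] in pixels: a listed point, or the origin of a listed thing).
The state is a dict: "clock": time; "q": joint angles; "qd": joint speeds; "joint_torque": joint torques, N m; "eef_pos": TCP position; "orientation": TCP orientation; "force": force on the tool from outside, world axes, zero at the start; "ft_torque": the same for the moment, N m; "finger_gap": opening from 0.0 (shut) to 1.0 (fully open); "finger_force": force on a finger pad.
Only numpy, scipy, OpenCV 4.12 (cv2) and the standard library are available. Lean on these libraries where they do the work, as an engineer would, in place of code of your own. Each camera call takes 0.05 s, during which the arm holds its last target. There are 200 camera calls.

## Working session

There is one attempt and no reset: what is moved stays moved. The work goes in short steps, Python scripts to look and compute and a tool call to move; the robot and the scene stay as the last step left them, time stands still between calls to the robot, and variables do not carry over. Pictures are saved under pics/ and viewed, at most 12 in all, crops included, and the job is handed in when it is done.

Besides the shell and the picture viewer there is one more tool, called as a command line: name --argument value ..., lists and objects as JSON in quotes. arm_command: Moves the arm, as the interface text tells. Its arguments: {"type":"object","properties":{"increments":{"type":"array","items":{"type":"object","properties":{"dx":{"type":"number"},"dy":{"type":"number"},"dz":{"type":"number"},"turn":{"type":"number"},"jaw":{"type":"number"}}}},"newtons":{"type":"number"}},"required":["increments"]}

```bash
mkdir -p pics; cat > h.py <<'E'
import numpy as np, cv2
from cell import *
from scipy.spatial.transform import Rotation as R
def ray(cam,px,st=None):
    m=camera_model(cam);K=np.array(m["K"])
    if cam=="wrist":
        u=(px[0]-K[0,2])/K[0,0];v=(px[1]-K[1,2])/K[1,1];r=np.hypot(u,v)
        s=np.sin(r)/r if r>1e-9 else 1
        d=np.array([u*s,-v*s,-np.cos(r)])
        T=np.eye(4);T[:3,:3]=R.from_quat(st["orientation"]).as_matrix();T[:3,3]=st["eef_pos"]
        W=T@np.array(m["hand_eye"])
    else:
        u,v=cv2.undistortPoints(np.array([[px]],float),K,np.array(m.get("dist",m.get("distortion",np.zeros(5))),float))[0,0] 
        d=np.array([u,-v,-1]);W=np.array(m["world_from_camera"])
    return W[:3,3],W[:3,:3]@d
def at(cam,px,z,st=None):
    o,d=ray(cam,px,st);return (o+d*(z-o[2])/d[2])[:3]
E
python3 - <<'E'
from h import *
s=observe();print(s)
for c in("scene","top"):
    print(camera_model(c))
    im=get_image(c);cv2.imwrite(f"pics/{c}0.png",im)
    for n,z in(("disc",.006),("small_disc",.006),("mat",0),("bed",0),("lead_in",.02),("plate_top",.02),("stop_end",.02),("pad",.02)):
        for f in (place_of,):
            for r in f(c,n)[:3]: print(c,n,round(r["p"],2),np.round(r["point"]),at(c,r["point"],z).round(3))
    for n,z in(("disc",.012),("pad",.016)):
        for r in silhouettes(c,n)[:3]: print('sil',c,n,round(r["p"],2),r["pixels"].sum(),np.round(r["point"]),at(c,r["point"],z).round(3))
print(camera_model("wrist"))
E
```

```text
{'clock': 0.0, 'q': array([ 1.37322476,  0.50185303, -0.42674913,  1.55144509,  0.22077622,
        1.13833965, -0.21031193]), 'qd': array([ 0.00088857, -0.00038737, -0.00082623, -0.00105944, -0.00075671,
       -0.00033074,  0.00103788]), 'joint_torque': array([-6.93340171e-04, -5.69516981e+01, -5.81703991e+00, -2.80938828e+01,
        1.05113318e-02,  1.19341598e-02,  8.62091753e-06]), 'eef_pos': array([ 0.28878623, -0.58192164,  0.4036541 ]), 'orientation': array([ 9.73578450e-01,  2.28350619e-01, -1.98055234e-04, -9.78594744e-04]), 'force': array([-1.02108245,  0.66472842, -0.11191101]), 'ft_torque': array([-0.06299773,  0.02610757,  0.01528915]), 'finger_force': 0.0, 'finger_gap': 1.0015995377725877}
{'K': array([[388.33246919,   0.        , 319.4255562 ],
       [  0.        , 388.33246919, 203.67922662],
       [  0.        ,   0.        ,   1.        ]]), 'world_from_camera': array([[ 0.807136  , -0.44556144,  0.38730671,  0.97511643],
       [ 0.59027629,  0.62047861, -0.51631405, -0.56776098],
       [-0.0102659 ,  0.64535362,  0.76381498,  0.81909772],
       [ 0.        ,
[... 167 characters left out ...]
70.] [ 0.497 -0.323  0.006]
scene small_disc 0.67 [242. 240.] [ 0.474 -0.23   0.006]
scene mat 0.6 [236. 258.] [ 0.497 -0.276  0.   ]
scene mat 0.56 [272. 191.] [ 0.421 -0.054 -0.   ]
scene bed 0.92 [346. 178.] [ 0.565  0.109 -0.   ]
scene bed 0.65 [271. 188.] [ 0.412 -0.048  0.   ]
scene lead_in 0.68 [334. 187.] [0.567 0.045 0.02 ]
scene plate_top 0.76 [347. 175.] [0.57  0.106 0.02 ]
scene stop_end 0.88 [378. 150.] [0.591 0.248 0.02 ]
scene stop_end 0.28 [366. 123.] [0.491 0.34  0.02 ]Traceback (most recent call last):
  File "<stdin>", line 8, in <module>
ValueError: it knows: bed, brayer, disc, ink_knife, ink_tin, lead_in, mat, muller, plate_top, polish, small_disc, square_plate, stop_end
```

```bash
python3 - <<'E'
from h import *
for c in("scene","top"):
    im=get_image(c);cv2.imwrite(f"pics/{c}0.png",im)
    for n,z in(("disc",.006),("small_disc",.006),("mat",0),("bed",0),("lead_in",.02),("plate_top",.02),("stop_end",.02)):
        if c=="top":
            for r in place_of(c,n)[:3]: print(c,n,round(r["p"],2),np.round(r["point"]),at(c,r["point"],z).round(3))
    for n,z in(("disc",.012),("pad",.016)):
        for r in silhouettes(c,n)[:3]: print('sil',c,n,round(r["p"],2),r["pixels"].sum(),np.round(r["point"]),at(c,r["point"],z).round(3))
print(camera_model("wrist"),camera_model("top"))
E
```

```text
sil scene disc 0.94 472 [171. 306.] [ 0.473 -0.456  0.012]
sil scene disc 0.69 404 [220. 269.] [ 0.495 -0.326  0.012]
sil scene disc 0.67 364 [191. 235.] [ 0.361 -0.297  0.012]
sil scene pad 0.49 190 [352. 171.] [0.572 0.13  0.016]
top disc 0.97 [418. 295.] [ 0.357 -0.293  0.006]
top disc 0.56 [431. 238.] [ 0.499 -0.324  0.006]
top small_disc 0.46 [396. 241.] [ 0.489 -0.237  0.006]
top mat 0.8 [415. 234.] [ 0.507 -0.284  0.   ]
top bed 0.72 [395. 240.] [ 0.491 -0.234  0.   ]
top bed 0.26 [289. 208.] [0.566 0.037 0.   ]
top lead_in 0.86 [288. 209.] [0.562 0.038 0.02 ]
top lead_in 0.17 [156. 238.] [0.48  0.361 0.02 ]
top plate_top 0.84 [263. 206.] [0.568 0.099 0.02 ]
top stop_end 0.91 [205. 197.] [0.584 0.246 0.02 ]
sil top disc 0.95 427 [485. 246.] [ 0.483 -0.456  0.012]
sil top disc 0.69 415 [419. 296.] [ 0.356 -0.292  0.012]
sil top disc 0.61 423 [431. 240.] [ 0.494 -0.322  0.012]
sil top pad 0.82 403 [251. 203.] [0.574 0.131 0.016]
sil top pad 0.33 804 [392. 131.] [ 0.767 -0.22   0.016]
{'K': array([[309.70691629,   0.        , 325.45530777],
       [  0.        , 309.70691629, 200
[... 242 characters left out ...]
04],
       [-8.27746692e-05,  3.06707627e-01, -9.51803774e-01,
         2.99475884e-02],
       [ 0.00000000e+00,  0.00000000e+00,  0.00000000e+00,
         1.00000000e+00]])} {'K': array([[399.07841452,   0.        , 316.62340027],
       [  0.        , 399.07841452, 202.28980882],
       [  0.        ,   0.        ,   1.        ]]), 'world_from_camera': array([[ 2.82037238e-02,  9.96116478e-01, -8.34057142e-02,
         4.96792449e-01],
       [-9.99601696e-01,  2.81887653e-02, -1.35718001e-03,
        -3.48012113e-02],
       [ 9.99194734e-04,  8.34107709e-02,  9.96514749e-01,
         1.01358236e+00],
       [ 0.00000000e+00,  0.00000000e+00,  0.00000000e+00,
         1.00000000e+00]])}
```

View pics/scene0.png

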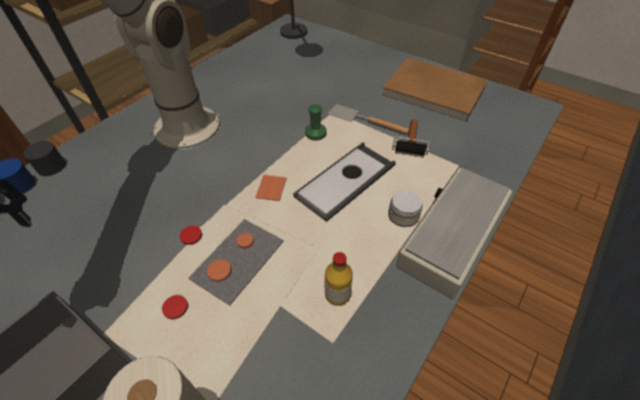

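View pics/top0.png

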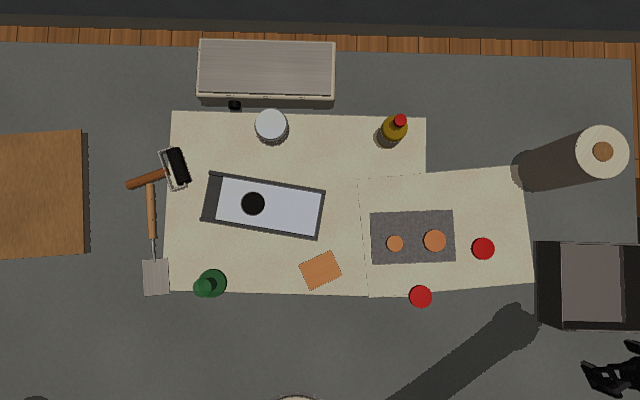

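Both views agree. The larger copper disc is at scene (219,270) and top (434,240), with the small disc beside it at top (395,243). The red discs are decoys. The pocket is at top (252,203), and the bed is yawed by about -6.5°.

```bash
cat >> h.py <<'E'
def go(x,y,z,yaw=None):
    s=observe();M=R.from_quat(s["orientation"]).as_matrix()
    d=M.T@(np.array([x,y,z])-s["eef_pos"])*100
    cur=np.degrees(np.arctan2(M[1,0],M[0,0]))
    print("tool d cm",d.round(2),"yaw",round(cur,2),"turn",None if yaw is None else round(cur-yaw,2),"eef",s["eef_pos"].round(4),"F",s["force"].round(1),"t",round(s["clock"],2),"tilt",M[:2,2].round(4))
E
python3 -c "
from h import *
go(.496,-.323,.30,83.5)"
```

```text
tool d cm [ 30.06 -14.01  10.47] yaw 26.4 turn -57.1 eef [ 0.2891 -0.5822  0.4047] F [0.3 0.7 0. ] t 1.05 tilt [ 0.0001 -0.    ]
```

arm_command --increments '[{"dx": 3.0,"dy": -1.4,"dz": 1.0,"jaw": 8.5},{"dx": 3.0,"dy": -1.4,"dz": 1.0},{"dx": 3.0,"dy": -1.4,"dz": 1.0},{"dx": 3.0,"dy": -1.4,"dz": 1.0},{"dx": 3.0,"dy": -1.4,"dz": 1.0},{"dx": 3.0,"dy": -1.4,"dz": 1.0},{"dx": 3.0,"dy": -1.4,"dz": 1.0},{"dx": 3.0,"dy": -1.4,"dz": 1.0},{"dx": 3.0,"dy": -1.4,"dz": 1.0},{"dx": 3.0,"dy": -1.4,"dz": 1.0}]'

```text
$.increments[0]: bad value
```

arm_command --increments '[{"turn": -7},{"turn": -7},{"turn": -7},{"turn": -7},{"turn": -7},{"turn": -7},{"turn": -7},{"turn": -7},{},{}]'

```text
$.increments[0]: bad value
```

```bash
python3 - <<'E'
from h import *
go(.496,-.323,.30,83.5)
s=observe();im=get_image("wrist");cv2.imwrite("pics/w1.png",im)
for n in("disc","small_disc"):
    for r in silhouettes("wrist",n)[:4]:
        c=cv2.findContours(r["pixels"].astype(np.uint8),cv2.RETR_EXTERNAL,cv2.CHAIN_APPROX_NONE)[0]
        c=max(c,key=cv2.contourArea)[:,0]
        P=np.array([at("wrist",p,.018,s)[:2] for p in c],np.float32)
        (x,y),rad=cv2.minEnclosingCircle(P)
        print(n,round(r["p"],2),np.round(r["point"]),round(x,4),round(y,4),round(rad,4))
E
```

```text
tool d cm [ 30.06 -14.01  10.47] yaw 26.4 turn -57.1 eef [ 0.2891 -0.5822  0.4047] F [0.3 0.7 0. ] t 1.05 tilt [ 0.0001 -0.    ]
disc 0.92 [149.  33.] 0.3518 -0.3047 0.0308
disc 0.74 [298.   5.] 0.4566 -0.4643 0.0208
```

View pics/w1.png

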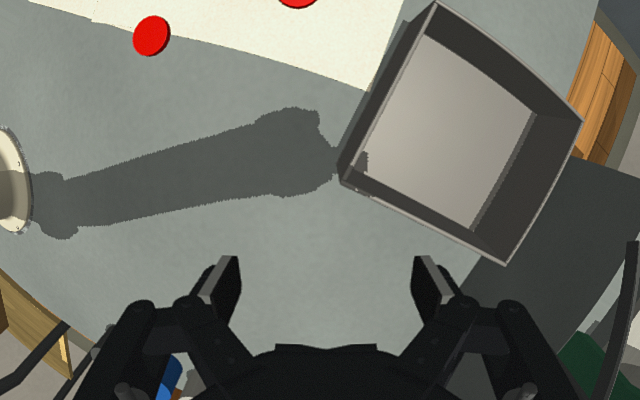

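The moves were refused because each row needs every field. The wrist picture is still from the start pose: red decoys at (151,35) and (298,0), and a bin at the right.

arm_command --increments '[{"dx": 3.0,"dy": -1.4,"dz": 1.0,"turn": 0,"jaw": 8.5},{"dx": 3.0,"dy": -1.4,"dz": 1.0,"turn": 0,"jaw": 8.5},{"dx": 3.0,"dy": -1.4,"dz": 1.0,"turn": 0,"jaw": 8.5},{"dx": 3.0,"dy": -1.4,"dz": 1.0,"turn": 0,"jaw": 8.5},{"dx": 3.0,"dy": -1.4,"dz": 1.0,"turn": 0,"jaw": 8.5},{"dx": 3.0,"dy": -1.4,"dz": 1.0,"turn": 0,"jaw": 8.5},{"dx": 3.0,"dy": -1.4,"dz": 1.0,"turn": 0,"jaw": 8.5},{"dx": 3.0,"dy": -1.4,"dz": 1.0,"turn": 0,"jaw": 8.5},{"dx": 3.0,"dy": -1.4,"dz": 1.0,"turn": 0,"jaw": 8.5},{"dx": 3.0,"dy": -1.4,"dz": 1.0,"turn": 0,"jaw": 8.5}]'

```text
clock: 2.03
eef_pos: [0.4963, -0.3222, 0.3045]
orientation: [0.974, 0.228, 0.0, 0.0]
force: [0.4, -1.3, -1.2]
finger_gap: 0.99
finger_force: 0.0
```

arm_command --increments '[{"dx": 0,"dy": 0,"dz": 0,"turn": -7,"jaw": 8.5},{"dx": 0,"dy": 0,"dz": 0,"turn": -7,"jaw": 8.5},{"dx": 0,"dy": 0,"dz": 0,"turn": -7,"jaw": 8.5},{"dx": 0,"dy": 0,"dz": 0,"turn": -7,"jaw": 8.5},{"dx": 0,"dy": 0,"dz": 0,"turn": -7,"jaw": 8.5},{"dx": 0,"dy": 0,"dz": 0,"turn": -7,"jaw": 8.5},{"dx": 0,"dy": 0,"dz": 0,"turn": -7,"jaw": 8.5},{"dx": 0,"dy": 0,"dz": 0,"turn": -7,"jaw": 8.5},{"dx": 0,"dy": 0,"dz": 0,"turn": -1,"jaw": 8.5},{"dx": 0,"dy": 0,"dz": 0,"turn": 0,"jaw": 8.5}]'

```text
clock: 2.87
eef_pos: [0.4954, -0.3236, 0.3047]
orientation: [0.747, 0.664, 0.0, -0.0]
force: [-0.4, -0.7, 0.3]
finger_gap: 0.995
finger_force: 0.0
```

```bash
cat >> h.py <<'E'
def circ(n,z,s,k=3):
    for r in silhouettes("wrist",n)[:k]:
        c=cv2.findContours(r["pixels"].astype(np.uint8),cv2.RETR_EXTERNAL,cv2.CHAIN_APPROX_NONE)[0]
        c=max(c,key=cv2.contourArea)[:,0]
        P=np.array([at("wrist",p,z,s)[:2] for p in c],np.float32)
        e=cv2.fitEllipse(P)
        print(n,round(r["p"],2),np.round(r["point"]),"ctr",np.round(e[0],4),"axes",np.round(e[1],4))
E
python3 - <<'E'
from h import *
go(.496,-.323,.30,83.5)
s=observe();im=get_image("wrist");cv2.imwrite("pics/w2.png",im)
for n in("disc","small_disc"):circ(n,.018,s)
E
```

```text
tool d cm [0.07 0.05 0.47] yaw 83.25 turn -0.25 eef [ 0.4954 -0.3236  0.3047] F [-0.4 -0.7  0.3] t 2.87 tilt [0.0002 0.0004]
disc 0.96 [320. 308.] ctr [ 0.4765 -0.4456] axes [0.0535 0.0596]
disc 0.95 [322. 204.] ctr [ 0.4926 -0.3295] axes [0.055  0.0571]
small_disc 0.75 [301.  88.] ctr [ 0.4829 -0.2309] axes [0.0404 0.0422]
```

View pics/w2.png

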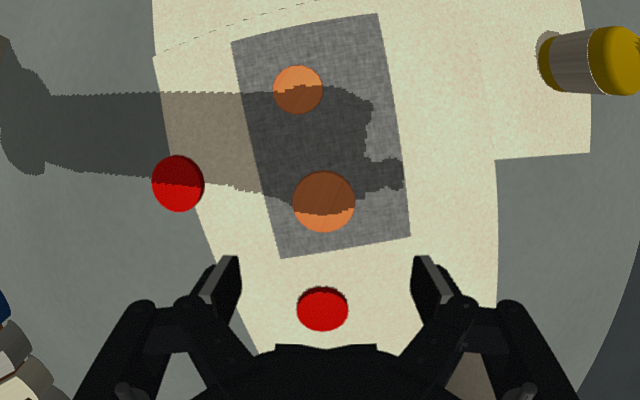

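The wrist view shows the larger disc at (322,204), the small one at (298,88) and the red decoys at (178,183) and (322,308). The fitted disc centre is (0.493,-0.329) with a 56 mm diameter.

```bash
python3 -c "
from h import *
go(.4928,-.3283,.188,83.5)"
```

```text
tool d cm [-0.51 -0.21 11.68] yaw 83.24 turn -0.26 eef [ 0.4955 -0.3234  0.3048] F [-0.5  0.2 -0. ] t 3.02 tilt [ 0.     -0.0001]
```

arm_command --increments '[{"dx": -0.5,"dy": -0.2,"dz": 2,"turn": 0,"jaw": 7},{"dx": 0,"dy": 0,"dz": 2,"turn": 0,"jaw": 7},{"dx": 0,"dy": 0,"dz": 2,"turn": 0,"jaw": 7},{"dx": 0,"dy": 0,"dz": 2,"turn": 0,"jaw": 7},{"dx": 0,"dy": 0,"dz": 2,"turn": 0,"jaw": 7},{"dx": 0,"dy": 0,"dz": 1,"turn": 0,"jaw": 7},{"dx": 0,"dy": 0,"dz": 0.5,"turn": 0,"jaw": 7},{"dx": 0,"dy": 0,"dz": 0,"turn": 0,"jaw": 7},{"dx": 0,"dy": 0,"dz": 0,"turn": 0,"jaw": 7}]'

```text
clock: 3.77
eef_pos: [0.4935, -0.3281, 0.1904]
orientation: [0.747, 0.665, 0.0, 0.0]
force: [0.6, -0.0, 0.1]
finger_gap: 0.821
finger_force: 0.0
```

```bash
python3 - <<'E'
from h import *
go(.4928,-.3283,.17,83.5)
s=observe();im=get_image("wrist");cv2.imwrite("pics/w3.png",im)
circ("disc",.018,s)
E
```

```text
tool d cm [-0.02 -0.06  2.04] yaw 83.39 turn -0.11 eef [ 0.4935 -0.3281  0.1904] F [ 0.6 -0.   0.1] t 3.77 tilt [ 0.0008 -0.0004]
disc 0.81 [320. 257.] ctr [ 0.4924 -0.3287] axes [0.0546 0.0584]
disc 0.57 [105. 218.] ctr [ 0.3625 -0.2946] axes [0.0531 0.061 ]
```

View pics/w3.png

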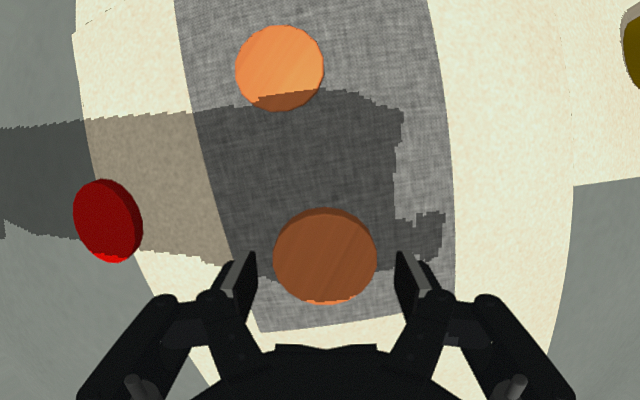

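The disc, at (325,256), is centred between the fingers. I'll feel for the mat next.

arm_command --increments '[{"dx": 0,"dy": 0,"dz": 0.6,"turn": 0,"jaw": 7},{"dx": 0,"dy": 0,"dz": 0.3,"turn": 0,"jaw": 7},{"dx": 0,"dy": 0,"dz": 0.2,"turn": 0,"jaw": 7},{"dx": 0,"dy": 0,"dz": 0.1,"turn": 0,"jaw": 7},{"dx": 0,"dy": 0,"dz": 0,"turn": 0,"jaw": 7}]'

```text
clock: 4.28
eef_pos: [0.4928, -0.3281, 0.1774]
orientation: [0.747, 0.665, -0.0, -0.0]
force: [0.6, 0.2, -0.2]
finger_gap: 0.821
finger_force: 0.0
```

arm_command --increments '[{"dx": 0,"dy": 0,"dz": 0.1,"turn": 0,"jaw": 7},{"dx": 0,"dy": 0,"dz": 0.1,"turn": 0,"jaw": 7},{"dx": 0,"dy": 0,"dz": 0.1,"turn": 0,"jaw": 7},{"dx": 0,"dy": 0,"dz": 0,"turn": 0,"jaw": 7}]'

```text
clock: 4.62
eef_pos: [0.4929, -0.3281, 0.1745]
orientation: [0.747, 0.665, -0.0, -0.0]
force: [-0.5, -0.6, 0.5]
finger_gap: 0.819
finger_force: 0.0
```

arm_command --increments '[{"dx": 0,"dy": 0,"dz": 0.1,"turn": 0,"jaw": 7},{"dx": 0,"dy": 0,"dz": 0.1,"turn": 0,"jaw": 7},{"dx": 0,"dy": 0,"dz": 0,"turn": 0,"jaw": 7}]'

```text
clock: 4.87
eef_pos: [0.4929, -0.3281, 0.1725]
orientation: [0.747, 0.665, -0.0, -0.0]
force: [0.2, 0.2, 0.4]
finger_gap: 0.821
finger_force: 0.0
```

arm_command --increments '[{"dx": 0,"dy": 0,"dz": 0.1,"turn": 0,"jaw": 7},{"dx": 0,"dy": 0,"dz": 0.1,"turn": 0,"jaw": 7},{"dx": 0,"dy": 0,"dz": 0,"turn": 0,"jaw": 7}]'

```text
clock: 5.12
eef_pos: [0.4931, -0.328, 0.1718]
orientation: [0.747, 0.665, -0.0, 0.0]
force: [-3.4, 0.8, 10.0]
finger_gap: 0.817
finger_force: 5.0
```

Contact at TCP z≈0.172. I'll raise a little, close and lift.

arm_command --increments '[{"dx": 0,"dy": 0,"dz": -0.6,"turn": 0,"jaw": 7},{"dx": 0,"dy": 0,"dz": 0,"turn": 0,"jaw": 6},{"dx": 0,"dy": 0,"dz": 0,"turn": 0,"jaw": 5},{"dx": 0,"dy": 0,"dz": 0,"turn": 0,"jaw": 5},{"dx": 0,"dy": 0,"dz": 0,"turn": 0,"jaw": 5},{"dx": 0,"dy": 0,"dz": 0,"turn": 0,"jaw": 5},{"dx": 0,"dy": 0,"dz": 0,"turn": 0,"jaw": 5}]' --newtons 40

```text
clock: 5.7
eef_pos: [0.4932, -0.3283, 0.1777]
orientation: [0.747, 0.665, -0.0, 0.001]
force: [-2.8, 1.3, 9.8]
finger_gap: 0.639
finger_force: 40.3
```

arm_command --increments '[{"dx": 0,"dy": 0,"dz": -0.5,"turn": 0,"jaw": 5},{"dx": 0,"dy": 0,"dz": -1,"turn": 0,"jaw": 5},{"dx": 0,"dy": 0,"dz": -2,"turn": 0,"jaw": 5},{"dx": 0,"dy": 0,"dz": -3,"turn": 0,"jaw": 5},{"dx": 0,"dy": 0,"dz": -3,"turn": 0,"jaw": 5},{"dx": 0,"dy": 0,"dz": 0,"turn": 0,"jaw": 5},{"dx": 0,"dy": 0,"dz": 0,"turn": 0,"jaw": 5}]'

```text
clock: 6.28
eef_pos: [0.4936, -0.3285, 0.2736]
orientation: [0.747, 0.665, 0.0, 0.002]
force: [-0.0, 0.2, -3.2]
finger_gap: 0.637
finger_force: 43.3
```

```bash
python3 - <<'E'
from h import *
go(.563,.040,.27,83.5)
E
```

```text
tool d cm [37.41  2.65  0.3 ] yaw 83.39 turn -0.11 eef [ 0.4936 -0.3285  0.2736] F [-0.   0.2 -3.2] t 6.28 tilt [ 0.003  -0.0023]
```

arm_command --increments '[{"dx": 2,"dy": 0.2,"dz": 0,"turn": 0,"jaw": 5},{"dx": 4,"dy": 0.3,"dz": 0,"turn": 0,"jaw": 5},{"dx": 4,"dy": 0.3,"dz": 0,"turn": 0,"jaw": 5},{"dx": 4,"dy": 0.3,"dz": 0,"turn": 0,"jaw": 5},{"dx": 4,"dy": 0.3,"dz": 0,"turn": 0,"jaw": 5},{"dx": 4,"dy": 0.3,"dz": 0,"turn": 0,"jaw": 5},{"dx": 4,"dy": 0.3,"dz": 0,"turn": 0,"jaw": 5},{"dx": 4,"dy": 0.3,"dz": 0,"turn": 0,"jaw": 5},{"dx": 3,"dy": 0.3,"dz": 0,"turn": 0,"jaw": 5},{"dx": 2,"dy": 0,"dz": 0,"turn": 0,"jaw": 5}]'

```text
clock: 7.12
eef_pos: [0.5584, 0.0211, 0.2705]
orientation: [0.745, 0.667, 0.0, -0.002]
force: [-0.6, -0.0, -2.6]
finger_gap: 0.633
finger_force: 43.2
```

arm_command --increments '[{"dx": 0,"dy": 0,"dz": 0,"turn": 0,"jaw": 5},{"dx": 0,"dy": 0,"dz": 0,"turn": 0,"jaw": 5},{"dx": 0,"dy": 0,"dz": 0,"turn": 0,"jaw": 5}]'

```text
clock: 7.37
eef_pos: [0.5582, 0.0157, 0.2703]
orientation: [0.747, 0.665, -0.001, -0.001]
force: [-0.3, -0.8, -4.3]
finger_gap: 0.635
finger_force: 43.2
```

```bash
python3 - <<'E'
from h import *
go(.563,.040,.27,83.5)
s=observe();im=get_image("wrist");cv2.imwrite("pics/w4.png",im)
for n,z in(("bed",0),("lead_in",.02),("plate_top",.02),("stop_end",.02)):
    for r in place_of("wrist",n)[:2]: print(n,round(r["p"],2),np.round(r["point"]),at("wrist",r["point"],z,s).round(4))
circ("pad",.016,s)
E
```

```text
tool d cm [2.47 0.2  0.02] yaw 83.39 turn -0.11 eef [0.5582 0.0157 0.2703] F [-0.3 -0.8 -4.3] t 7.37 tilt [-0.0029 -0.0008]
bed 0.97 [327.  94.] [0.5678 0.1004 0.    ]
lead_in 0.6 [325. 180.] [0.559  0.0381 0.02  ]
plate_top 0.58 [326.  92.] [0.567  0.1012 0.02  ]
plate_top 0.26 [320. 181.] [0.5558 0.0374 0.02  ]
pad 0.89 [327.  57.] ctr [0.5717 0.1262] axes [0.0564 0.0565]
```

View pics/w4.png

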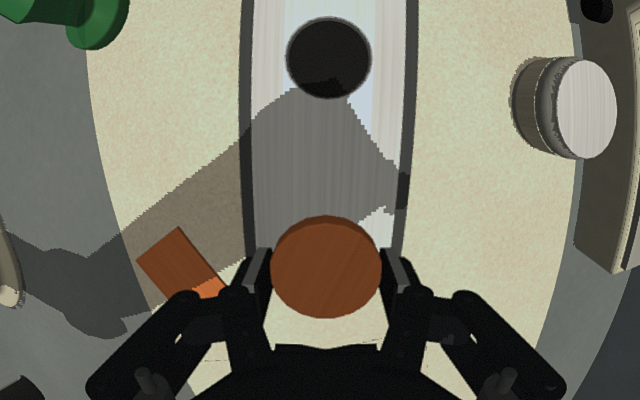

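The disc is held level at (325,266). The pocket is at (328,57) and the plate axis runs straight up the image, so the yaw is right. The lead-in is near (0.560, 0.037).

arm_command --increments '[{"dx": 1.1,"dy": 0,"dz": 1,"turn": 0,"jaw": 5},{"dx": 1.0,"dy": 0,"dz": 2,"turn": 0,"jaw": 5},{"dx": 0,"dy": 0,"dz": 2,"turn": 0,"jaw": 5},{"dx": 0,"dy": 0,"dz": 1,"turn": 0,"jaw": 5},{"dx": 0,"dy": 0,"dz": 0.5,"turn": 0,"jaw": 5},{"dx": 0,"dy": 0,"dz": 0.3,"turn": 0,"jaw": 5},{"dx": 0,"dy": 0,"dz": 0,"turn": 0,"jaw": 5},{"dx": 0,"dy": 0,"dz": 0,"turn": 0,"jaw": 5}]'

```text
clock: 8.33
eef_pos: [0.5619, 0.0371, 0.2044]
orientation: [0.747, 0.665, 0.0, 0.0]
force: [0.1, 0.2, -3.0]
finger_gap: 0.633
finger_force: 43.2
```

```bash
python3 - <<'E'
from h import *
go(.5602,.037,.1917,83.2)
s=observe();get_image("wrist")
for n,z in(("bed",0),("lead_in",.02),("plate_top",.02)):
    for r in place_of("wrist",n)[:2]: print(n,round(r["p"],2),np.round(r["point"]),at("wrist",r["point"],z,s).round(4))
circ("pad",.016,s);circ("disc",.04,s,1)
E
```

```text
tool d cm [-0.03 -0.17  1.27] yaw 83.36 turn 0.16 eef [0.5619 0.0371 0.2044] F [ 0.1  0.2 -3. ] t 8.33 tilt [ 0.0011 -0.0001]
bed 0.71 [326. 127.] [0.5695 0.1014 0.    ]
plate_top 0.69 [320. 126.] [0.5667 0.1036 0.02  ]
pad 0.75 [325.  82.] ctr [0.5717 0.1262] axes [0.0567 0.0567]
pad 0.56 [322. 125.] ctr [0.5671 0.0974] axes [0.1519 0.1865]
disc 0.79 [324. 269.] ctr [0.5611 0.0339] axes [0.0565 0.0613]
```

arm_command --increments '[{"dx": 0,"dy": -0.1,"dz": 0.5,"turn": 0,"jaw": 5},{"dx": 0,"dy": 0,"dz": 0.4,"turn": 0,"jaw": 5},{"dx": 0,"dy": 0,"dz": 0.1,"turn": 0,"jaw": 5},{"dx": 0,"dy": 0,"dz": 0.1,"turn": 0,"jaw": 5},{"dx": 0,"dy": 0,"dz": 0,"turn": 0,"jaw": 5}]'

```text
clock: 9.05
eef_pos: [0.5602, 0.0376, 0.1923]
orientation: [0.747, 0.665, -0.0, -0.0]
force: [0.2, -0.3, -3.0]
finger_gap: 0.634
finger_force: 43.2
```

arm_command --increments '[{"dx": 0,"dy": 0,"dz": 0.1,"turn": 0,"jaw": 5},{"dx": 0,"dy": 0,"dz": 0,"turn": 0,"jaw": 5},{"dx": 0,"dy": 0,"dz": 0,"turn": 0,"jaw": 5}]'

```text
clock: 9.3
eef_pos: [0.5605, 0.0377, 0.1919]
orientation: [0.747, 0.665, 0.0, 0.0]
force: [-1.9, -0.3, -2.0]
finger_gap: 0.633
finger_force: 43.3
```

Just touching. A hair lower, then I'll release gradually.

arm_command --increments '[{"dx": 0,"dy": 0,"dz": 0.06,"turn": 0,"jaw": 5},{"dx": 0,"dy": 0,"dz": 0,"turn": 0,"jaw": 5},{"dx": 0,"dy": 0,"dz": 0,"turn": 0,"jaw": 5}]'

```text
clock: 9.55
eef_pos: [0.5604, 0.0377, 0.1918]
orientation: [0.747, 0.665, -0.0, 0.0]
force: [-3.2, -0.4, 5.5]
finger_gap: 0.634
finger_force: 43.9
```

arm_command --increments '[{"dx": 0,"dy": 0,"dz": 0,"turn": 0,"jaw": 6},{"dx": 0,"dy": 0,"dz": 0,"turn": 0,"jaw": 7},{"dx": 0,"dy": 0,"dz": 0,"turn": 0,"jaw": 7.5},{"dx": 0,"dy": 0,"dz": 0,"turn": 0,"jaw": 7.5},{"dx": 0,"dy": 0,"dz": -0.5,"turn": 0,"jaw": 7.5},{"dx": 0,"dy": 0,"dz": -1.5,"turn": 0,"jaw": 7.5},{"dx": 0,"dy": 0,"dz": -2,"turn": 0,"jaw": 7.5},{"dx": -2,"dy": 0,"dz": -1,"turn": 0,"jaw": 6},{"dx": -2,"dy": 0,"dz": 0,"turn": 0,"jaw": 4},{"dx": 0,"dy": 0,"dz": 0,"turn": 0,"jaw": 4}]'

```text
clock: 10.38
eef_pos: [0.5563, -0.0066, 0.2428]
orientation: [0.748, 0.663, -0.001, 0.002]
force: [-0.1, -1.4, -0.4]
finger_gap: 0.479
finger_force: 0.0
```

arm_command --increments '[{"dx": 0,"dy": 0,"dz": 0,"turn": 0,"jaw": 4},{"dx": 0,"dy": 0,"dz": 0,"turn": 0,"jaw": 4},{"dx": 0,"dy": 0,"dz": 0,"turn": 0,"jaw": 4}]'

```text
clock: 10.63
eef_pos: [0.5558, -0.0011, 0.2415]
orientation: [0.746, 0.666, 0.0, -0.0]
force: [-0.4, -0.5, 0.2]
finger_gap: 0.467
finger_force: 0.0
```

```bash
python3 - <<'E'
from h import *
go(.560,.037,.1917,83.2)
s=observe();im=get_image("wrist");cv2.imwrite("pics/w5.png",im)
for n,z in(("bed",0),("lead_in",.02),("plate_top",.02)):
    for r in place_of("wrist",n)[:2]: print(n,round(r["p"],2),np.round(r["point"]),at("wrist",r["point"],z,s).round(4))
circ("pad",.016,s,1);circ("disc",.032,s,2)
E
```

```text
tool d cm [ 3.83 -0.02  4.98] yaw 83.47 turn 0.27 eef [ 0.5558 -0.0011  0.2415] F [-0.4 -0.5  0.2] t 10.63 tilt [0.0004 0.0008]
bed 0.59 [327.  65.] [0.5682 0.1032 0.    ]
plate_top 0.64 [325.  63.] [0.5672 0.1018 0.02  ]
pad 0.56 [326.  32.] ctr [0.5714 0.123 ] axes [0.0498 0.0586]
disc 0.88 [322. 174.] ctr [0.5599 0.0361] axes [0.054  0.0549]
```

View pics/w5.png

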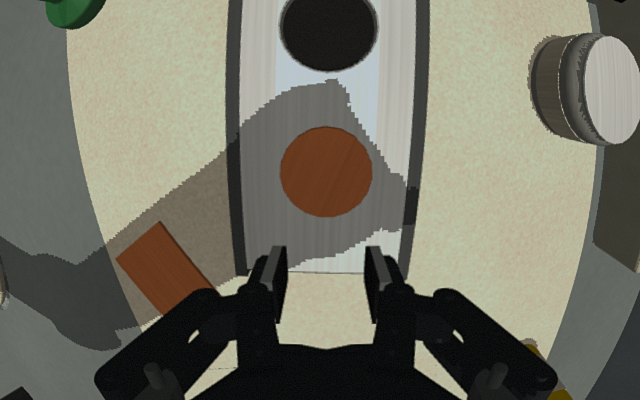

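The disc lies flat at (326,171), centred at (0.560,0.036). The pocket is ahead at (328,27). I'll lower the two fingers, 4 cm apart, behind it as a V-pusher.

arm_command --increments '[{"dx": -0.4,"dy": 0,"dz": 1,"turn": 0,"jaw": 4},{"dx": 0,"dy": 0,"dz": 2,"turn": 0,"jaw": 4},{"dx": 0,"dy": 0,"dz": 1,"turn": 0,"jaw": 4},{"dx": 0,"dy": 0,"dz": 0.3,"turn": 0,"jaw": 4},{"dx": 0,"dy": 0,"dz": 0.2,"turn": 0,"jaw": 4},{"dx": 0,"dy": 0,"dz": 0,"turn": 0,"jaw": 4},{"dx": 0,"dy": 0,"dz": 0,"turn": 0,"jaw": 4}]'

```text
clock: 11.52
eef_pos: [0.5556, -0.0059, 0.1965]
orientation: [0.747, 0.665, 0.0, 0.0]
force: [-0.6, 0.2, -0.5]
finger_gap: 0.469
finger_force: 0.0
```

```bash
python3 -c "
from h import *
go(.560,.036,.196,83.0)"
```

```text
tool d cm [ 4.22 -0.05  0.05] yaw 83.42 turn 0.42 eef [ 0.5556 -0.0059  0.1965] F [-0.6  0.2 -0.5] t 11.52 tilt [0.0007 0.0002]
```

arm_command --increments '[{"dx": 0.3,"dy": 0,"dz": 0,"turn": 0.6,"jaw": 4},{"dx": 0.3,"dy": 0,"dz": 0,"turn": 0,"jaw": 4},{"dx": 0.3,"dy": 0,"dz": 0,"turn": 0,"jaw": 4},{"dx": 0.3,"dy": 0,"dz": 0,"turn": 0,"jaw": 4},{"dx": 0.3,"dy": 0,"dz": 0,"turn": 0,"jaw": 4},{"dx": 0.3,"dy": 0,"dz": 0,"turn": 0,"jaw": 4},{"dx": 0.3,"dy": 0,"dz": 0,"turn": 0,"jaw": 4},{"dx": 0.3,"dy": 0,"dz": 0,"turn": 0,"jaw": 4},{"dx": 0.3,"dy": 0,"dz": 0,"turn": 0,"jaw": 4},{"dx": 0.3,"dy": 0,"dz": 0,"turn": 0,"jaw": 4}]'

```text
clock: 12.35
eef_pos: [0.5592, 0.0236, 0.1962]
orientation: [0.75, 0.661, -0.0, 0.0]
force: [-0.5, -3.5, 2.4]
finger_gap: 0.467
finger_force: 1.7
```

arm_command --increments '[{"dx": 0.4,"dy": 0,"dz": 0,"turn": 0,"jaw": 4},{"dx": 0.4,"dy": 0,"dz": 0,"turn": 0,"jaw": 4},{"dx": 0.4,"dy": 0,"dz": 0,"turn": 0,"jaw": 4},{"dx": 0.4,"dy": 0,"dz": 0,"turn": 0,"jaw": 4},{"dx": 0.4,"dy": 0,"dz": 0,"turn": 0,"jaw": 4},{"dx": 0.4,"dy": 0,"dz": 0,"turn": 0,"jaw": 4},{"dx": 0.4,"dy": 0,"dz": 0,"turn": 0,"jaw": 4}]'

```text
clock: 12.93
eef_pos: [0.5626, 0.0518, 0.1961]
orientation: [0.75, 0.661, -0.0, -0.0]
force: [0.2, -3.9, 3.3]
finger_gap: 0.466
finger_force: 1.9
```

```bash
python3 - <<'E'
from h import *
go(.5675,.096,.1965,82.8)
s=observe();im=get_image("wrist");cv2.imwrite("pics/w6.png",im)
circ("pad",.016,s,2);circ("disc",.032,s,2)
E
```

```text
tool d cm [ 4.45 -0.07 -0.04] yaw 82.81 turn 0.01 eef [0.5626 0.0518 0.1961] F [ 0.2 -3.9  3.3] t 12.93 tilt [-0.0001 -0.0001]
pad 0.9 [324. 107.] ctr [0.572  0.1281] axes [0.0518 0.0579]
disc 0.81 [322. 209.] ctr [0.5658 0.0813] axes [0.0546 0.0562]
disc 0.21 [322. 123.] ctr [0.5695 0.1119] axes [0.1307 0.1731]
```

View pics/w6.png

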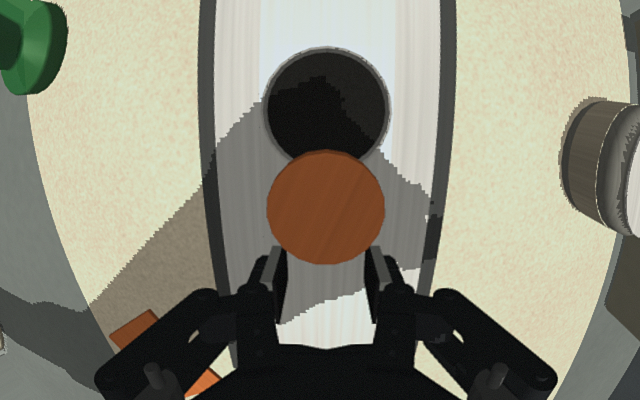

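The disc at (326,206) is sliding straight towards the pocket at (327,105), with about 4 N of friction.

arm_command --increments '[{"dx": 0.4,"dy": 0,"dz": 0,"turn": 0,"jaw": 4},{"dx": 0.4,"dy": 0,"dz": 0,"turn": 0,"jaw": 4},{"dx": 0.4,"dy": 0,"dz": 0,"turn": 0,"jaw": 4},{"dx": 0.4,"dy": 0,"dz": 0,"turn": 0,"jaw": 4},{"dx": 0.4,"dy": 0,"dz": 0,"turn": 0,"jaw": 4},{"dx": 0.4,"dy": 0,"dz": 0,"turn": 0,"jaw": 4},{"dx": 0.4,"dy": 0,"dz": 0,"turn": 0,"jaw": 4},{"dx": 0.4,"dy": 0,"dz": 0,"turn": 0,"jaw": 4},{"dx": 0.4,"dy": 0,"dz": 0,"turn": 0,"jaw": 4},{"dx": 0.2,"dy": 0,"dz": 0,"turn": 0,"jaw": 4}]'

```text
clock: 13.92
eef_pos: [0.5675, 0.0898, 0.1964]
orientation: [0.75, 0.661, 0.0, 0.0]
force: [-0.9, -3.5, 4.7]
finger_gap: 0.467
finger_force: 2.8
```

arm_command --increments '[{"dx": 0.1,"dy": 0,"dz": 0,"turn": 0,"jaw": 4},{"dx": 0.1,"dy": 0,"dz": 0,"turn": 0,"jaw": 4},{"dx": 0.1,"dy": 0,"dz": 0,"turn": 0,"jaw": 4},{"dx": 0.1,"dy": 0,"dz": 0,"turn": 0,"jaw": 4}]'

```text
clock: 14.25
eef_pos: [0.5679, 0.0932, 0.196]
orientation: [0.75, 0.661, 0.0, -0.0]
force: [0.2, -1.6, -1.5]
finger_gap: 0.468
finger_force: 1.3
```

arm_command --increments '[{"dx": 0.1,"dy": 0,"dz": 0,"turn": 0,"jaw": 4},{"dx": 0.1,"dy": 0,"dz": 0,"turn": 0,"jaw": 4}]'

```text
clock: 14.42
eef_pos: [0.5678, 0.0954, 0.1957]
orientation: [0.75, 0.661, -0.0, -0.0]
force: [-0.1, -1.2, -1.2]
finger_gap: 0.465
finger_force: 1.2
```

arm_command --increments '[{"dx": 0.1,"dy": 0,"dz": 0,"turn": 0,"jaw": 4},{"dx": 0.1,"dy": 0,"dz": 0,"turn": 0,"jaw": 4}]'

```text
clock: 14.58
eef_pos: [0.568, 0.0973, 0.1958]
orientation: [0.75, 0.661, -0.0, -0.0]
force: [1.1, -1.0, -2.7]
finger_gap: 0.469
finger_force: 1.2
```

```bash
python3 - <<'E'
from h import *
s=observe();im=get_image("wrist");cv2.imwrite("pics/w7.png",cv2.resize(im[100:340,160:480],None,fx=2,fy=2))
go(.572,.1275,.22,82.8)
circ("pad",.016,s,2);circ("disc",.028,s,2)
E
```

```text
tool d cm [ 3.02  0.01 -2.41] yaw 82.83 turn 0.03 eef [0.5681 0.0975 0.1959] F [ 0.2 -1.6 -0.4] t 14.63 tilt [-0.0006  0.0005]
pad 0.87 [335. 151.] ctr [0.5688 0.1177] axes [0.0633 0.0734]
disc 0.63 [320. 210.] ctr [0.5708 0.1256] axes [0.0555 0.0573]
disc 0.22 [192. 390.] ctr [ 0.4522 -0.0089] axes [0.0081 0.0381]
```

View pics/w7.png

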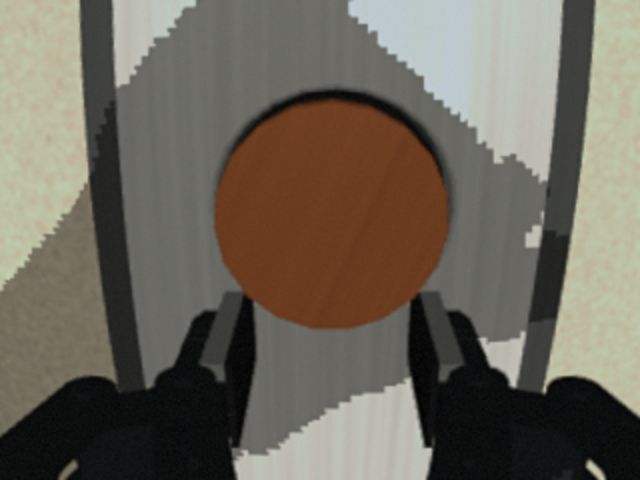

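The disc now nearly covers the pocket, with a thin dark crescent left at the front (crop 335,95). I'll nudge on until the wall is felt.

arm_command --increments '[{"dx": 0.1,"dy": 0,"dz": 0,"turn": 0,"jaw": 4},{"dx": 0.1,"dy": 0,"dz": 0,"turn": 0,"jaw": 4},{"dx": 0,"dy": 0,"dz": 0,"turn": 0,"jaw": 4}]'

```text
clock: 14.98
eef_pos: [0.5686, 0.0989, 0.1961]
orientation: [0.75, 0.661, -0.0, 0.0]
force: [-1.1, -2.1, -0.3]
finger_gap: 0.468
finger_force: 0.9
```

arm_command --increments '[{"dx": 0.1,"dy": 0,"dz": 0,"turn": 0,"jaw": 4},{"dx": 0,"dy": 0,"dz": 0,"turn": 0,"jaw": 4}]'

```text
clock: 15.15
eef_pos: [0.5687, 0.0999, 0.1961]
orientation: [0.75, 0.661, -0.0, 0.0]
force: [-1.3, -2.2, -0.1]
finger_gap: 0.47
finger_force: 1.0
```

arm_command --increments '[{"dx": 0.1,"dy": 0,"dz": 0,"turn": 0,"jaw": 4},{"dx": 0,"dy": 0,"dz": 0,"turn": 0,"jaw": 4}]'

```text
clock: 15.32
eef_pos: [0.5689, 0.1005, 0.1961]
orientation: [0.75, 0.661, -0.0, 0.0]
force: [-0.9, -4.3, 0.9]
finger_gap: 0.47
finger_force: 1.6
```

```bash
python3 - <<'E'
from h import *
s=observe();im=get_image("wrist");cv2.imwrite("pics/w8.png",cv2.resize(im[100:340,160:480],None,fx=2,fy=2))
go(.572,.1275,.22,82.8)
circ("pad",.016,s,2);circ("disc",.028,s,2)
E
```

```text
tool d cm [ 2.72 -0.03 -2.4 ] yaw 82.78 turn -0.02 eef [0.5689 0.1005 0.1961] F [-0.7 -4.2  0.7] t 15.37 tilt [-0.0002 -0.0009]
pad 0.19 [596. 234.] ctr [0.787  0.0653] axes [0.0924 0.1795]
disc 0.87 [321. 207.] ctr [0.5716 0.129 ] axes [0.0546 0.0561]
```

View pics/w8.png

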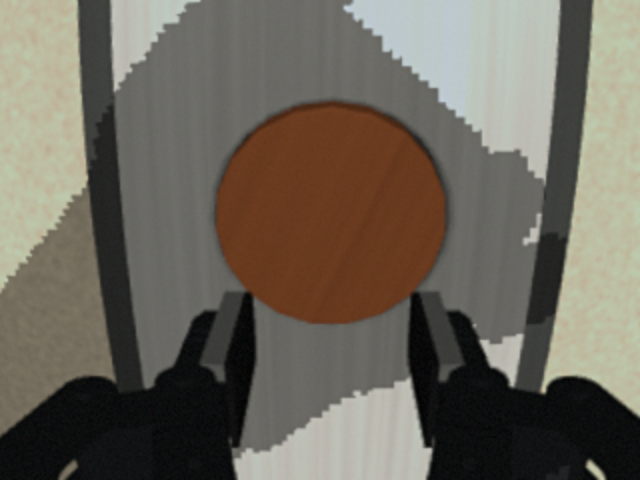

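The crescent has closed and the force is rising. One more small nudge should confirm the wall.

arm_command --increments '[{"dx": 0.1,"dy": 0,"dz": 0,"turn": 0,"jaw": 4},{"dx": 0,"dy": 0,"dz": 0,"turn": 0,"jaw": 4}]'

```text
clock: 15.63
eef_pos: [0.5689, 0.101, 0.196]
orientation: [0.75, 0.661, -0.001, 0.0]
force: [-1.3, -6.3, 0.5]
finger_gap: 0.465
finger_force: 2.6
```

arm_command --increments '[{"dx": 0.15,"dy": 0,"dz": 0,"turn": 0,"jaw": 4},{"dx": 0,"dy": 0,"dz": 0,"turn": 0,"jaw": 4}]'

```text
clock: 15.8
eef_pos: [0.5691, 0.1016, 0.1959]
orientation: [0.751, 0.661, -0.002, 0.001]
force: [-0.4, -8.1, 1.9]
finger_gap: 0.466
finger_force: 3.5
```

The wall is confirmed: 8 N with no further sliding. Now I'll back off, rise, close the fingers and go above the disc centre.

arm_command --increments '[{"dx": -1,"dy": 0,"dz": 0,"turn": 0,"jaw": 4},{"dx": -0.5,"dy": 0,"dz": -1,"turn": 0,"jaw": 4},{"dx": 0,"dy": 0,"dz": -2,"turn": 0,"jaw": 2},{"dx": 0,"dy": 0,"dz": -1,"turn": 0,"jaw": 0},{"dx": 1,"dy": 0,"dz": 0,"turn": 0,"jaw": 0},{"dx": 1,"dy": 0,"dz": 0,"turn": 0,"jaw": 0},{"dx": 0,"dy": 0,"dz": 0,"turn": 0,"jaw": 0},{"dx": 0,"dy": 0,"dz": 0,"turn": 0,"jaw": 0},{"dx": 0,"dy": 0,"dz": 0,"turn": 0,"jaw": 0}]' --newtons 20

```text
clock: 16.55
eef_pos: [0.5693, 0.109, 0.2353]
orientation: [0.75, 0.662, -0.001, -0.0]
force: [-0.3, -0.2, 0.3]
finger_gap: -0.001
finger_force: 0.0
```

```bash
python3 - <<'E'
from h import *
s=observe();im=get_image("wrist");cv2.imwrite("pics/w9.png",cv2.resize(im[100:340,160:480],None,fx=2,fy=2))
circ("disc",.028,s,2)
go(.572,.1285,.205,82.8)
m=camera_model("top");get_image("top")
r=silhouettes("top","disc")
for q in r[:4]:print(np.round(q["point"]),at("top",q["point"],.028).round(3))
E
```

```text
disc 0.57 [326. 201.] ctr [0.5717 0.1293] axes [0.0544 0.0559]
disc 0.27 [570. 227.] ctr [0.781  0.0753] axes [0.0934 0.1598]
tool d cm [ 2.04 -0.    3.04] yaw 82.81 turn 0.01 eef [0.5695 0.1083 0.2354] F [0.8 0.1 0.5] t 16.65 tilt [-0.0012 -0.0004]
[482. 249.] [ 0.475 -0.444  0.028]
[422. 294.] [ 0.363 -0.295  0.028]
[167. 172.] [0.643 0.342 0.028]
```

arm_command --increments '[{"dx": 1,"dy": 0,"dz": 0,"turn": 0,"jaw": 0},{"dx": 1.1,"dy": 0,"dz": 0,"turn": 0,"jaw": 0},{"dx": 0,"dy": 0,"dz": 1,"turn": 0,"jaw": 0},{"dx": 0,"dy": 0,"dz": 1,"turn": 0,"jaw": 0},{"dx": 0,"dy": 0,"dz": 0.5,"turn": 0,"jaw": 0},{"dx": 0,"dy": 0,"dz": 0.3,"turn": 0,"jaw": 0},{"dx": 0,"dy": 0,"dz": 0,"turn": 0,"jaw": 0},{"dx": 0,"dy": 0,"dz": 0,"turn": 0,"jaw": 0}]'

```text
clock: 17.42
eef_pos: [0.5723, 0.1289, 0.2076]
orientation: [0.75, 0.661, -0.0, -0.0]
force: [0.1, 0.3, -0.2]
finger_gap: -0.0
finger_force: 0.0
```

arm_command --increments '[{"dx": 0,"dy": 0,"dz": 0.1,"turn": 0,"jaw": 0},{"dx": 0,"dy": 0,"dz": 0.1,"turn": 0,"jaw": 0},{"dx": 0,"dy": 0,"dz": 0.1,"turn": 0,"jaw": 0},{"dx": 0,"dy": 0,"dz": 0,"turn": 0,"jaw": 0}]'

```text
clock: 17.75
eef_pos: [0.5724, 0.1291, 0.2051]
orientation: [0.75, 0.661, 0.0, 0.0]
force: [0.8, 0.2, -0.1]
finger_gap: -0.001
finger_force: 0.0
```

arm_command --increments '[{"dx": 0,"dy": 0,"dz": 0.1,"turn": 0,"jaw": 0},{"dx": 0,"dy": 0,"dz": 0.1,"turn": 0,"jaw": 0},{"dx": 0,"dy": 0,"dz": 0,"turn": 0,"jaw": 0}]'

```text
clock: 18.0
eef_pos: [0.5724, 0.1292, 0.203]
orientation: [0.75, 0.661, -0.0, 0.0]
force: [-0.5, -0.5, 0.0]
finger_gap: 0.002
finger_force: 0.0
```

arm_command --increments '[{"dx": 0,"dy": 0,"dz": 0.1,"turn": 0,"jaw": 0},{"dx": 0,"dy": 0,"dz": 0.1,"turn": 0,"jaw": 0},{"dx": 0,"dy": 0,"dz": 0,"turn": 0,"jaw": 0}]'

```text
clock: 18.25
eef_pos: [0.5725, 0.1293, 0.201]
orientation: [0.75, 0.661, 0.0, 0.0]
force: [0.3, -0.3, -0.2]
finger_gap: -0.003
finger_force: 0.0
```

arm_command --increments '[{"dx": 0,"dy": 0,"dz": 0.1,"turn": 0,"jaw": 0},{"dx": 0,"dy": 0,"dz": 0,"turn": 0,"jaw": 0}]'

```text
clock: 18.42
eef_pos: [0.5725, 0.1293, 0.2005]
orientation: [0.75, 0.661, -0.0, 0.0]
force: [-0.9, -0.1, 4.0]
finger_gap: 0.003
finger_force: 1.9
```

arm_command --increments '[{"dx": 0,"dy": 0,"dz": 0.1,"turn": 0,"jaw": 0},{"dx": 0,"dy": 0,"dz": 0,"turn": 0,"jaw": 0}]'

```text
clock: 18.58
eef_pos: [0.5725, 0.1294, 0.1996]
orientation: [0.75, 0.661, -0.0, 0.0]
force: [-1.8, -0.5, 5.1]
finger_gap: 0.0
finger_force: 2.7
```

arm_command --increments '[{"dx": 0,"dy": 0,"dz": 0.1,"turn": 0,"jaw": 0},{"dx": 0,"dy": 0,"dz": 0,"turn": 0,"jaw": 0}]'

```text
clock: 18.75
eef_pos: [0.5725, 0.1294, 0.1987]
orientation: [0.75, 0.661, -0.0, 0.0]
force: [-2.0, 0.1, 5.1]
finger_gap: -0.003
finger_force: 3.0
```

Contact came at z≈0.2008, i.e. 8 mm proud as expected, and the pad is moving down. Continuing to the hard stop.

arm_command --increments '[{"dx": 0,"dy": 0,"dz": 0.1,"turn": 0,"jaw": 0},{"dx": 0,"dy": 0,"dz": 0,"turn": 0,"jaw": 0}]'

```text
clock: 18.92
eef_pos: [0.5725, 0.1294, 0.1978]
orientation: [0.75, 0.661, 0.0, 0.0]
force: [-1.8, -0.9, 5.3]
finger_gap: 0.002
finger_force: 3.2
```

arm_command --increments '[{"dx": 0,"dy": 0,"dz": 0.1,"turn": 0,"jaw": 0},{"dx": 0,"dy": 0,"dz": 0,"turn": 0,"jaw": 0}]'

```text
clock: 19.08
eef_pos: [0.5725, 0.1295, 0.1974]
orientation: [0.75, 0.661, -0.0, 0.001]
force: [-4.3, -1.4, 13.1]
finger_gap: -0.001
finger_force: 6.3
```

arm_command --increments '[{"dx": 0,"dy": 0,"dz": 0.1,"turn": 0,"jaw": 0},{"dx": 0,"dy": 0,"dz": 0,"turn": 0,"jaw": 0}]'

```text
clock: 19.25
eef_pos: [0.5725, 0.1296, 0.1973]
orientation: [0.75, 0.661, -0.0, 0.001]
force: [-6.4, -2.0, 20.8]
finger_gap: 0.002
finger_force: 10.2
```

The hard stop is reached at 21 N with no further travel. I'll lift off and verify.

arm_command --increments '[{"dx": 0,"dy": 0,"dz": -0.3,"turn": 0,"jaw": 0},{"dx": 0,"dy": 0,"dz": -0.7,"turn": 0,"jaw": 0},{"dx": 0,"dy": 0,"dz": -2,"turn": 0,"jaw": 0},{"dx": 0,"dy": 0,"dz": -3,"turn": 0,"jaw": 0},{"dx": 0,"dy": 0,"dz": -3,"turn": 0,"jaw": 0},{"dx": -2,"dy": 0,"dz": 0,"turn": 0,"jaw": 0},{"dx": -2,"dy": 0,"dz": 0,"turn": 0,"jaw": 0},{"dx": 0,"dy": 0,"dz": 0,"turn": 0,"jaw": 0},{"dx": 0,"dy": 0,"dz": 0,"turn": 0,"jaw": 0},{"dx": 0,"dy": 0,"dz": 0,"turn": 0,"jaw": 0}]'

```text
clock: 20.08
eef_pos: [0.5674, 0.0899, 0.2851]
orientation: [0.75, 0.661, 0.0, -0.0]
force: [-0.1, -0.1, -0.5]
finger_gap: 0.002
finger_force: 0.0
```

```bash
python3 - <<'E'
from h import *
s=observe();im=get_image("wrist");cv2.imwrite("pics/w10.png",cv2.resize(im[60:300,160:480],None,fx=2,fy=2))
circ("disc",.024,s,1);go(.572,.1285,.205,82.8)
E
```

```text
disc 0.86 [323. 155.] ctr [0.5715 0.1286] axes [0.0549 0.0551]
tool d cm [3.8  0.   8.01] yaw 82.88 turn 0.08 eef [0.5673 0.0907 0.2851] F [ 0.6 -0.6  0.1] t 20.18 tilt [-0.0001  0.001 ]
```

View pics/w10.png

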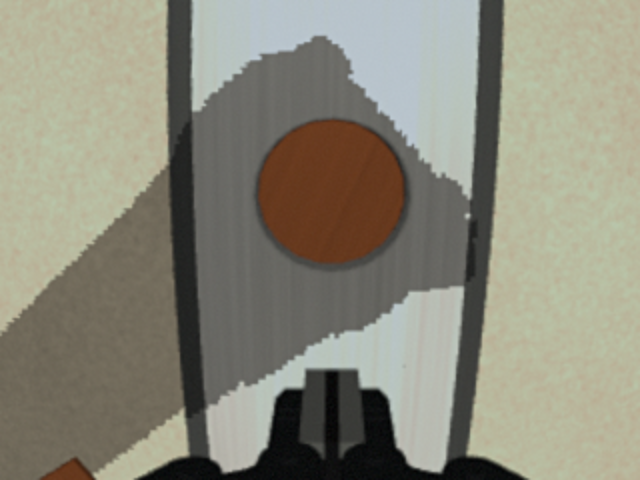

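The disc sits level in the pocket at crop (332,192), with a thin even rim around it. The gripper is clear, so I'm handing in.

```bash
python3 -c "
from cell import *
print(sign_off())"
```

```text
the job is handed in; nothing more can be done
None
```

The larger copper disc was laid on the right-hand end of the plate, slid until it dropped into the pocket, and pressed until the pad met its hard stop at about 21 N; the job is handed in at about 20 s on the clock, with the gripper clear.

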